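Seat a transport tube in the V-cradle and clamp it

ROBOT

A 7-joint arm with a two-finger parallel gripper is mounted at the origin on the work surface. World frame = base frame: x ahead of the robot, y to its left, z up, the work surface at z = 0. Lengths are in m, angles in rad, forces in N, time in s.
With the tool pointing down it reaches from about 0.425 to 0.925 m from the base axis. Payload 6.8 kg.
Tool frame: the origin (TCP) lies on the centre line of the jaws, within the pads' length; the fingertips stand bot.tip_reach ahead of it and the grasp point (between the pads) lies 3 mm ahead of it (bot.tip_reach is the distance from the TCP to the fingertips, in m); z points along the fingers, y is the line along which they close (so a half turn about z gives the same grasp; the last joint's range is limited). The gripper opens to 85 mm and grips with 20 to 120 N. Pads are 22 mm wide; open, the fingers measure 114 mm over their backs; the gripper's body (76 mm by 85 mm) begins 54 mm behind the grasp point. The pads swing forward as they close: fully open they stand 13 mm farther back than shut.
Start: joints at [-1.412, 0.477, 0.022, 1.555, -0.011, 1.109, -0.083], TCP at [0.178, 0.651, 0.253] pointing down, gripper open.
Joint ranges: [-2.96, 2.96], [-0.34, 2.1], [-1.41, 1.46], [0.24, 2.44], [-1.37, 4.51], [0.17, 1.92], [-2.96, 2.96]. Speed limits (rad/s): [2.39, 2.39, 3.14, 3.14, 3.14, 3.14, 3.14].

INTERFACE

Orientations are given as a unit quaternion [w, x, y, z].
In Python, from station import bot gives the robot as it stands.
- The arm moves only by the tool jog_arm, never from a script. Its argument "deltas" is a list of rows, each a list of 7 numbers: the shift along the world's x, y, z in m, then the turn, a rotation vector about the world's x, y, z in rad, then the opening, from 0 (shut) to 1 (fully open). In form: [[x, y, z, rx, ry, rz, grip], ...]. A call has 1 to 10 rows; each row shifts and turns the commanded pose from where the row before left it; what a row does not reach is not made up. A row lasts 1/10 s, in which the tool goes at most 50 mm and 8.59 degrees, less where a joint would pass 70% of its speed; a pose out of reach is approached as far as the arm can. A call with a gripper value outside its range is refused whole. The fingers move at their own pace and stop on an object; "newtons" is the grip in N (left out, the last holds). Time passes only in rows, so rows that do not move let the fingers close. It gives the time, the measured TCP pose, the force, the opening and the grip force at its end, in the units of the state.
- bot.get_obs(): the state, without advancing time (a new reading comes with each control period).
- bot.read_camera(name): name is "scene" or "top" or "wrist"; returns a dict with "img" (384x512x3 uint8, red, green, blue), "K" (3x3 intrinsics, pixels), "eye" and "attitude" of the camera in the world. Camera axes: x right, y down, z forward; pixel columns grow to the right and rows downward; lengths in m; the calibration is good to about 2 mm. A picture is of the moment at which its call begins. There is no depth.
- bot.hand_in(): hands the job in; it is judged then, once.
The state is a dict: "t": time; "q": joint angles; "joint_vel": joint speeds; "joint_torque": joint torques, N m; "eef_pos": TCP position; "tool_rot": TCP orientation; "contact_force": force on the tool from outside, world axes, zero at the start; "torque": the same for the moment, N m; "gripper_width": opening from 0.0 (shut) to 1.0 (fully open); "grasp_force": force on a finger pad.
Only numpy, scipy, OpenCV 4.12 (cv2) and the standard library are available. Lean on these libraries where they do the work, as an engineer would, in place of code of your own. Each camera call takes 0.05 s, during which the arm holds its last target. There are 200 camera calls.

TASK

Take the capped transport tube from the white tray and lower it gently into the two V-supports of the grey cradle, base end towards the blue stop block but still short of its steel stop rod. Then, with the tube resting in the Vs, slide it along until its base is pressed home against the rod, whose length has to be felt out: a firm, steady push of about 7 N for about half a second, never more than 12 N. Let go, so that it stays touching the rod, and swing the red clamp arm down until its pad rests on the tube, then leave everything alone; never load the tube in the cradle with more than about 40 N in all, and do not disturb the other things on the table.

Things in the scene. Friction and masses are not known exactly. Their poses are not given: they have to be found in the camera images.
- tube_center (a point): Rigid closed tube, about 150 g (its weight alone drags with 1 to 3.5 N in the Vs): whitish body 30 mm in diameter, teal cap 35 mm, yellow band near the base. The point is on its axis where to grip it. x runs along the tube to its flat base (x = +72 mm); body down to x = -68 mm, then the cap to -92 mm. It starts lying level in the tray, axis 34 mm above the table, base roughly to the robot's right.
- tube_base (a point): Centre of the flat base end face of the tube (72 mm from tube_center along its x axis).
- tray: White intake tray, fixed, 190 x 80 x 6 mm, with two saddles (14 mm long, at x = -40 and +40 mm, 29 mm high, 56 mm wide) that carry the tube; between them it is free on both sides for fingers. Origin: centre of its underside, x along the tube.
- cradle: Grey fixed cradle: base plate 285 x 90 x 12 mm with two aluminium 90 degree V-supports, each 16 mm long and 62 mm wide, centred at x = -50 and +50 mm; 84 mm free between them. Origin: underside, midway between the Vs; x along the V axis to the blue stop (roughly to the robot's right), z up. The clamp posts' near faces are at x = -132 mm: keep the cap clear of them.
- cradle_axis (a point): Where the axis of a tube seated in both Vs lies: midway between the Vs, 62 mm above the table (the V mouths are 42 mm wide there). A tube laid in with tube_center 21 to 26 mm back from here (cradle -x) clears the clamp posts and is always short of the stop rod; home is 14 mm back to 4 mm beyond, by the rod's setting.
- stop_block (a point): Centre, on the V axis, of the near face of the fixed blue stop block (44 mm wide, 24 mm thick, top 78 mm above the table). From it a steel rod with a black tip (20 mm in diameter, sprung and damped, 6 N/mm, 5 mm travel) sticks out along the V axis towards the tube by 28 to 46 mm; it is locked at another length each time, not measured: find it by touch. The tube's base presses on the tip.
- clamp (a joint): Angle of the red clamp arm, rad: 0 = level, pad just resting on a seated tube (below 0 only with no tube there); starts nearly upright, 1.2 to 1.45. A friction hinge (0.12 N m, about 1.3 N at the pad): it stays where left. Close it by pushing its outer face (away from the tube) over and down in an arc about the hinge.
- clamp_hinge (a point): Point on the clamp's hinge axis, 89 mm above the table at cradle x = -140 mm. The arm is 98 mm long from here, 20 mm wide, 8 mm thick.
- clamp_pad (a point): Point on the middle of the arm's outer (upper when closed) face right over the black pad, 90 mm along the arm from the hinge and 4 mm off its midline; when closed it lies over the V-support at cradle x = -50 mm, 93 mm above the table. Here the arm can be pressed.
- rack_center (a point): Bystander: white rack with 28 teal-capped small tubes, 84 x 141 x 58 mm high, its centre. Leave alone.
- spray_center (a point): Bystander: upright bottle, 64 mm in diameter, 150 mm high, its centre. Leave alone.
- tipbox_center (a point): Bystander: blue box with clear lid, 77 x 102 x 49 mm, its centre. Leave alone.
Things that resemble listed ones, but are neither listed nor needed, are in the scene too. Of the things that look like the part that bears tube_center, the largest one is meant.

How it is judged:
By the outcome, as a careful person would: the job done as asked, in the order asked, and still so for the second after the job is handed in, with the robot touching nothing.
It also fails if it takes over 72 s, if anything falls off the work surface, if the arm or the gripper's body presses on something with over 40 N, if the wrist force passes 120 N, or if a joint passes its speed limit or range.

## Working session

There is one attempt and no reset: what is moved stays moved. The work goes in short steps, Python scripts to look and compute and a tool call to move; the robot and the scene stay as the last step left them, time stands still between calls to the robot, and variables do not carry over. Pictures are saved under pics/ and viewed, at most 10 in all, crops included, and the job is handed in when it is done.

Besides the shell and the picture viewer there is one more tool, called after ">>>" as name(argument=value, ...), one argument or row to a line, values as JSON. jog_arm: Moves the arm, as the interface text tells. Its arguments: {"type":"object","properties":{"deltas":{"type":"array"},"newtons":{"type":"number"}},"required":["deltas"]}

```bash
ls; mkdir -p pics; cat > h.py <<'E'
import numpy as np, cv2
from station import bot
from scipy.spatial.transform import Rotation as R
def rot(a):
    a=np.array(a,float)
    return a if a.shape==(3,3) else R.from_quat(a[[1,2,3,0]]).as_matrix()
def ray(c,uv):
    d=rot(c["attitude"])@np.linalg.inv(c["K"])@np.array([uv[0],uv[1],1.0]); return np.array(c["eye"]),d
def plane(c,uv,z):
    e,d=ray(c,uv); return e+d*(z-e[2])/d[2]
def proj(c,p):
    v=np.array(c["K"])@(rot(c["attitude"]).T@(np.array(p)-c["eye"])); return v[:2]/v[2]
def tri(obs):
    A=np.zeros((3,3));b=np.zeros(3)
    for c,uv in obs:
        e,d=ray(c,uv);d=d/np.linalg.norm(d);P=np.eye(3)-np.outer(d,d);A+=P;b+=P@e
    p=np.linalg.solve(A,b); return p,[np.linalg.norm(np.cross(p-ray(c,uv)[0],ray(c,uv)[1]/np.linalg.norm(ray(c,uv)[1]))) for c,uv in obs]
def save(n,c,crop=None,s=1):
    im=c["img"][:,:,::-1]
    if crop: x0,y0,x1,y1=crop; im=im[y0:y1,x0:x1]
    cv2.imwrite(f"pics/{n}.png",cv2.resize(im,None,fx=s,fy=s,interpolation=cv2.INTER_CUBIC))
E
python3 - <<'E'
from h import *
import pickle
C={n:bot.read_camera(n) for n in("scene","top","wrist")}
pickle.dump(C,open("c0.pkl","wb"))
for n in C: print(n,C[n]["eye"],C[n]["attitude"],C[n]["K"])
o=bot.get_obs();print(o,bot.tip_reach)
cv2.imwrite("pics/a.png",np.hstack([C["top"]["img"],C["scene"]["img"]])[:,:,::-1][:, :][::1])
save("top0",C["top"],None,1.5);save("scene0",C["scene"],None,1.5)
E
```

```text
pics
scene [ 1.23793165 -0.27427257  0.75218166] [-0.33012619  0.76021076  0.50968613 -0.23090333] [[364.58892069   0.         258.7832581 ]
 [  0.         364.58892069 188.52115752]
 [  0.           0.           1.        ]]
top [ 0.33957626 -0.01066204  1.41652749] [ 0.06150947 -0.69690804  0.71220692 -0.05742015] [[498.35910406   0.         251.95335815]
 [  0.         498.35910406 188.33523767]
 [  0.           0.           1.        ]]
wrist [0.10009378 0.67189596 0.37336343] [0.12632918 0.78488487 0.59902168 0.09575861] [[287.15471359   0.         250.00943524]
 [  0.         287.15471359 189.15213705]
 [  0.           0.           1.        ]]
{'t': 0.15, 'q': array([-1.4121013 ,  0.477637  ,  0.02239004,  1.5561531 , -0.01153652,
        1.10926403, -0.08307735]), 'joint_vel': array([-0.00179135, -0.00293256, -0.00012943, -0.00203399,  0.00090843,
        0.00024377, -0.00083454]), 'joint_torque': array([ 2.49879464e-03, -5.96921754e+01,  1.61011375e+00, -2.81490040e+01,
        1.27072682e-02,  6.58943231e-03, -2.15805647e-05]), 'eef_pos': array([0.17787291, 0.65074587, 0.25256199]), 'tool_rot': array([-4.89768851e-05,  1.33008967e-01,  9.91114610e-01, -6.64732757e-04]), 'contact_force': array([-0.07261971,  0.04633602, -0.42954101]), 'torque': array([ 0.0094665 ,  0.02102956, -0.00220822]), 'grasp_force': 0.0, 'gripper_width': 0.9978892817794965} 0.022
```

View pics/top0.png

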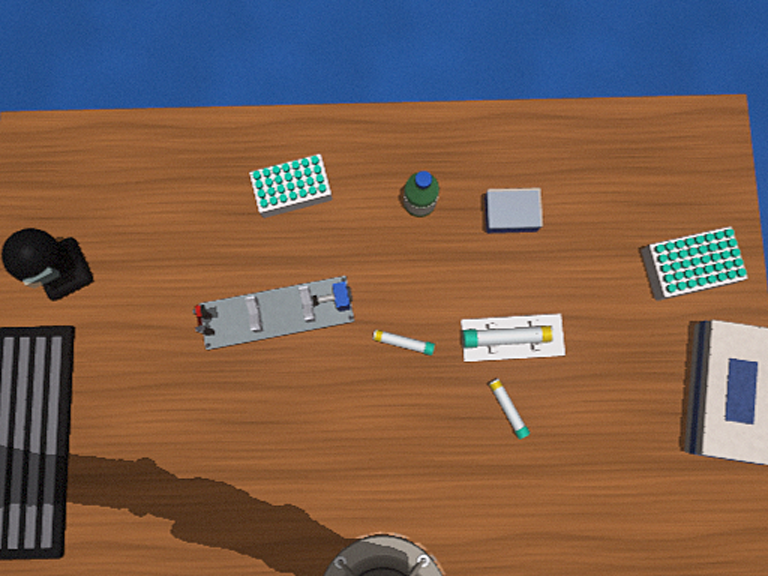

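View pics/scene0.png

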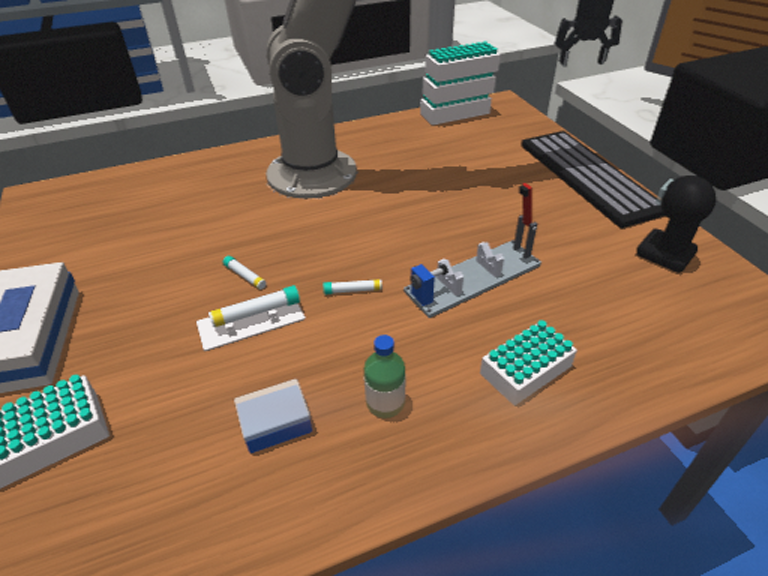

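Top view (x1.5 scale): tube with its cap at (470,338) and yellow band at (545,333) in the tray. The cradle runs from (205,325) with the red clamp to the blue stop at (341,295). Two small decoy tubes sit at (403,342) and (508,408). The scene view agrees, with the clamp upright at (527,205).

```bash
cat >> h.py <<'E'
HSV={"teal":((75,120,60),(95,255,255)),"yellow":((20,130,90),(35,255,255)),"red":((0,150,50),(6,255,255)),"blue":((105,150,50),(125,255,255))}
def blobs(c,col,amin=15):
    h=cv2.cvtColor(c["img"],cv2.COLOR_RGB2HSV); m=cv2.inRange(h,*HSV[col])
    n,l,s,ce=cv2.connectedComponentsWithStats(m)
    return [(int(s[i,4]),ce[i].round(1).tolist(),s[i,:4].tolist()) for i in np.argsort(-s[:,4]) if i and s[i,4]>=amin]
E
python3 - <<'E'
from h import *
import pickle
C=pickle.load(open("c0.pkl","rb"))
for n in("top","scene"):
    for col in HSV:
        print(n,col,[b for b in blobs(C[n],col) if b[0]<2500][:6])
T,S=C["top"],C["scene"]
for uv in[(313.5,225),(363.5,222)]: print(plane(T,uv,.034))
for uv in[(137,217.5),(235,196),(169,209),(205,201)]: print(plane(T,uv,.05))
E
```

```text
top teal [(205, [465.0, 166.4], [439, 159, 52, 16]), (197, [462.8, 159.9], [437, 153, 52, 15]), (131, [461.0, 188.4], [445, 183, 33, 12]), (129, [459.1, 181.8], [443, 177, 33, 11]), (128, [457.0, 175.2], [441, 170, 33, 11]), (94, [313.2, 224.8], [309, 220, 9, 11])]
top yellow [(63, [364.2, 222.1], [361, 217, 7, 11]), (30, [330.2, 256.4], [327, 254, 8, 6]), (27, [252.0, 223.6], [250, 220, 5, 8])]
top red [(26, [131.9, 207.0], [130, 204, 5, 7])]
top blue [(137, [226.9, 196.1], [222, 188, 11, 17]), (94, [282.0, 119.2], [277, 114, 11, 11])]
scene teal [(1047, [353.2, 233.8], [327, 214, 55, 42]), (344, [308.0, 34.0], [286, 28, 45, 14]), (342, [6.0, 287.0], [0, 268, 15, 38]), (236, [17.5, 280.7], [11, 265, 14, 32]), (224, [26.6, 276.3], [20, 261, 14, 32]), (219, [35.7, 272.5], [29, 257, 15, 32])]
scene yellow [(65, [144.7, 211.0], [141, 206, 9, 11]), (24, [250.9, 189.2], [249, 186, 4, 8]), (18, [171.1, 187.0], [169, 185, 6, 6])]
scene red [(105, [351.1, 137.2], [348, 122, 7, 28])]
scene blue [(506, [64.0, 11.0], [34, 4, 60, 15]), (410, [27.1, 231.0], [0, 184, 49, 71]), (266, [182.3, 292.3], [165, 285, 41, 17]), (254, [282.2, 189.9], [275, 176, 14, 28]), (244, [13.3, 17.0], [0, 11, 28, 13]), (195, [90.3, 25.3], [81, 19, 19, 14])]
[ 0.46762035 -0.17381293  0.034     ]
[ 0.4729382  -0.31286957  0.034     ]
[0.49745641 0.31359808 0.05      ]
[0.55144554 0.04229172 0.05      ]
[0.51913784 0.22538143 0.05      ]
[0.53927717 0.12565526 0.05      ]
```

>>> jog_arm(
  deltas=[
    [0.025, -0.034, 0, 0, 0, -0.079, 1],
    [0.025, -0.034, 0, 0, 0, -0.079, 1],
    [0.025, -0.034, 0, 0, 0, -0.079, 1],
    [0.025, -0.034, 0, 0, 0, -0.079, 1],
    [0.025, -0.034, 0, 0, 0, -0.079, 1],
    [0.025, -0.034, 0, 0, 0, -0.079, 1],
    [0.025, -0.034, 0, 0, 0, -0.079, 1],
    [0.025, -0.034, 0, 0, 0, -0.079, 1],
    [0.025, -0.034, 0, 0, 0, -0.079, 1],
    [0.025, -0.034, 0, 0, 0, -0.079, 1],
  ],
)

```text
t: 1.15
eef_pos: [0.4286, 0.3095, 0.2533]
tool_rot: [-0.0, 0.506, 0.863, 0.0]
contact_force: [1.0, 1.0, 0.1]
gripper_width: 0.998
grasp_force: 0.0
```

>>> jog_arm(
  deltas=[
    [0.025, -0.034, 0, 0, 0, -0.079, 1],
    [0.025, -0.034, 0, 0, 0, -0.079, 1],
    [0.025, -0.034, 0, 0, 0, -0.079, 1],
    [0.025, -0.034, 0, 0, 0, -0.079, 1],
    [0, 0, 0, 0, 0, 0, 1],
    [0, 0, 0, 0, 0, 0, 1],
  ],
)

```text
t: 1.75
eef_pos: [0.5282, 0.1741, 0.2531]
tool_rot: [-0.0, 0.635, 0.773, -0.0]
contact_force: [-0.6, 0.8, 0.5]
gripper_width: 1.001
grasp_force: 0.0
```

```bash
python3 - <<'E'
from h import *
import pickle
c=bot.read_camera("wrist"); pickle.dump(c,open("w1.pkl","wb")); save("w1",c,None,1.5)
o=bot.get_obs(); print(o["t"],o["eef_pos"],o["q"],c["eye"])
E
```

```text
1.8 [0.52754356 0.17551715 0.25298766] [-0.79876053  0.29699519  0.45029186  1.86746992 -0.15137483  1.01116962
 -0.08638845] [0.51259042 0.25306624 0.37400444]
```

View pics/w1.png

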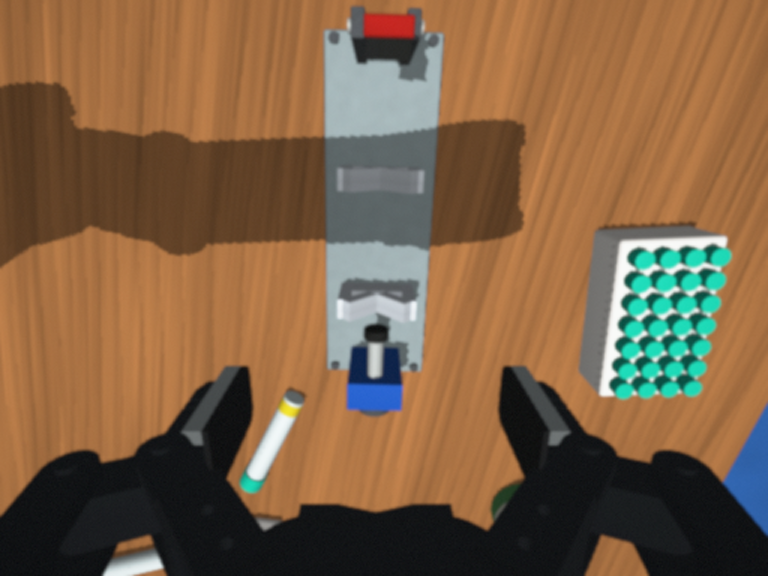

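Wrist view 1: the cradle is upright in the image. The clamp is at the top (388,25), the Vs at rows 180 and 305, the black rod tip at (376,333) and the blue stop at (375,375). The plate screws are at (333,38), (433,40), (334,365) and (413,366). Next is a second view from 90 mm away.

>>> jog_arm(
  deltas=[
    [0, 0.045, 0, 0, 0, 0, 1],
    [0, 0.045, 0, 0, 0, 0, 1],
    [0, 0, 0, 0, 0, 0, 1],
    [0, 0, 0, 0, 0, 0, 1],
  ],
)

```text
t: 2.2
eef_pos: [0.5264, 0.2681, 0.2528]
tool_rot: [-0.0, 0.631, 0.775, -0.0]
contact_force: [0.4, -0.9, -0.1]
gripper_width: 0.999
grasp_force: 0.0
```

```bash
python3 - <<'E'
from h import *
import pickle
c=bot.read_camera("wrist"); pickle.dump(c,open("w2.pkl","wb"))
a=pickle.load(open("w1.pkl","rb"))
print(c["eye"],bot.get_obs()["eef_pos"])
# side by side crops, x4 of 100 px columns
A=cv2.resize(a["img"][0:280,205:305],None,fx=2,fy=2,interpolation=cv2.INTER_CUBIC)
B=cv2.resize(c["img"][80:360,195:325],None,fx=2,fy=2,interpolation=cv2.INTER_CUBIC)
cv2.imwrite("pics/w12.png",np.hstack([A,B])[:,:,::-1])
E
```

```text
[0.5102059  0.34685651 0.37374801] [0.52695302 0.26612325 0.25294646]
```

View pics/w12.png

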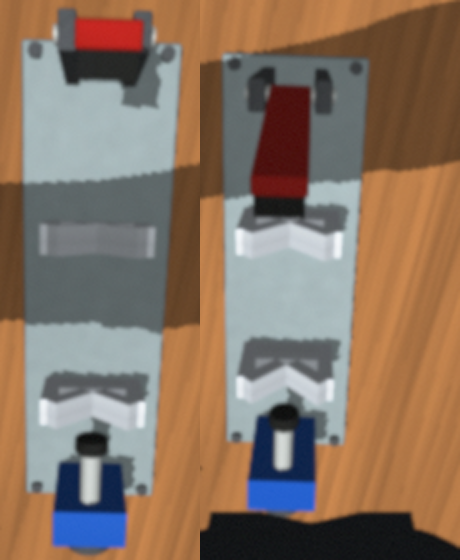

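```bash
python3 - <<'E'
from h import *
import pickle
a=pickle.load(open("w1.pkl","rb"));c=pickle.load(open("w2.pkl","rb"))
fa=lambda p:(205+p[0]/2-.25,p[1]/2-.25)
fb=lambda p:(195+(p[0]-200)/2-.25,80+p[1]/2-.25)
F={"s1":((36,50),(234,64)),"s2":((167,53),(356,68)),"s3":((37,487),(236,437)),"s4":((141,489),(334,440)),
"nVuL":((41,404),(238,381)),"nVuR":((143,402),(332,376)),"nVlL":((47,427),(244,404)),"nVlR":((143,425),(333,399)),
"fVlL":((41,257),(238,258)),"fVlR":((155,257),(341,258)),"fVuL":((40,225),(237,234)),"fVuR":((154,225),(341,232)),
"tip":((92,442),(285,412)),"blueL":((53,546),(248,508)),"blueR":((125,546),(315,508)),"blueTL":((58,465),(255,418)),"blueTR":((121,465),(314,418))}
P={}
for k,(u,v) in F.items():
    p,r=tri([(a,fa(u)),(c,fb(v))]); P[k]=p; print(k,p.round(4),np.round(r[0],4))
m=lambda *k:np.mean([P[i] for i in k],0)
print("axis screws",(m("s3","s4")-m("s1","s2")),m("s1","s2"),m("s3","s4"))
n=m("nVuL","nVuR","nVlL","nVlR");f=m("fVlL","fVlR","fVuL","fVuR")
d=n-f;print("V",n,f,np.linalg.norm(d[:2]),np.degrees(np.arctan2(d[1],d[0])),(n+f)/2)
s=m("s3","s4")-m("s1","s2");print(np.degrees(np.arctan2(s[1],s[0])),np.linalg.norm(s), m("s1","s2","s3","s4"))
E
```

```text
s1 [0.4687 0.3184 0.0185] 0.0
s2 [0.5401 0.3308 0.0187] 0.0006
s3 [0.5137 0.0522 0.0171] 0.0002
s4 [0.5853 0.0654 0.0182] 0.0002
nVuL [0.5072 0.1311 0.0614] 0.0002
nVuR [0.5665 0.1404 0.0515] 0.0
nVlL [0.5134 0.1211 0.0696] 0.0005
nVlR [0.5689 0.129  0.0595] 0.0005
fVlL [0.4934 0.2143 0.0628] 0.0004
fVlR [0.5528 0.2259 0.0614] 0.0
fVuL [0.4906 0.2308 0.0681] 0.0005
fVuR [0.5488 0.242  0.0624] 0.0004
tip [0.5412 0.1114 0.0573] 0.0
blueL [0.5296 0.0488 0.0776] 0.0
blueR [0.5725 0.0562 0.076 ] 0.0001
blueTL [0.5248 0.072  0.0174] 0.0004
blueTR [0.5676 0.0797 0.0159] 0.0003
axis screws [ 0.04510061 -0.2657941  -0.00093279] [0.5043889  0.32459913 0.01859266] [0.54948951 0.05880503 0.01765986]
V [0.53898799 0.13037819 0.06050215] [0.52137547 0.22826485 0.06365677] 0.0994585276138447 -79.80004250700203 [0.53018173 0.17932152 0.06207946]
-80.36963558799944 0.26959495379773785 [0.5269392  0.19170208 0.01812626]
```

>>> jog_arm(
  deltas=[
    [-0.006, -0.045, 0, 0, 0, -0.018, 1],
    [-0.006, -0.045, 0, 0, 0, -0.018, 1],
    [-0.006, -0.045, 0, 0, 0, -0.018, 1],
    [-0.006, -0.045, 0, 0, 0, -0.018, 1],
    [-0.006, -0.045, 0, 0, 0, -0.018, 1],
    [-0.006, -0.045, 0, 0, 0, -0.018, 1],
    [-0.006, -0.045, 0, 0, 0, -0.018, 1],
    [-0.006, -0.045, 0, 0, 0, -0.018, 1],
    [-0.006, -0.045, 0, 0, 0, -0.016, 1],
    [0, 0, 0, 0, 0, 0, 1],
  ],
)

```text
t: 3.25
eef_pos: [0.4713, -0.1472, 0.2539]
tool_rot: [0.001, 0.698, 0.716, -0.0]
contact_force: [-0.0, 0.5, 0.0]
gripper_width: 1.0
grasp_force: 0.0
```

```bash
python3 - <<'E'
from h import *
import pickle
c=bot.read_camera("wrist"); pickle.dump(c,open("t1.pkl","wb")); print(c["eye"],bot.get_obs()["eef_pos"],bot.get_obs()["joint_vel"].round(3))
for k in("teal","yellow"): print(k,blobs(c,k)[:4])
E
```

```text
[ 0.46917441 -0.0664805   0.37468716] [ 0.47221702 -0.14378086  0.25358392] [-0.05   0.006 -0.065  0.    -0.015  0.002 -0.023]
teal [(573, [246.4, 183.5], [234, 172, 26, 24]), (242, [235.5, 119.4], [226, 111, 20, 17]), (160, [118.9, 238.9], [113, 229, 15, 18])]
yellow [(214, [260.1, 32.7], [250, 25, 21, 17]), (184, [248.1, 283.9], [239, 278, 19, 12]), (124, [180.9, 209.8], [175, 201, 14, 18])]
```

>>> jog_arm(
  deltas=[
    [0, -0.035, 0, 0, 0, 0, 1],
    [0, -0.035, 0, 0, 0, 0, 1],
    [0, 0, 0, 0, 0, 0, 1],
    [0, 0, 0, 0, 0, 0, 1],
  ],
)

```text
t: 3.7
eef_pos: [0.4736, -0.2096, 0.2531]
tool_rot: [-0.0, 0.694, 0.72, 0.0]
contact_force: [1.0, 0.5, -0.4]
gripper_width: 0.999
grasp_force: 0.0
```

```bash
python3 - <<'E'
from h import *
import pickle
c=bot.read_camera("wrist"); pickle.dump(c,open("t2.pkl","wb")); print(c["eye"],bot.get_obs()["eef_pos"])
for k in("teal","yellow"): print(k,blobs(c,k)[:4])
a=pickle.load(open("t1.pkl","rb"))
cv2.imwrite("pics/t12.png",cv2.resize(np.hstack([a["img"][:,150:350],c["img"][:,150:350]])[:,:,::-1],None,fx=1.5,fy=1.5))
E
```

```text
[ 0.47071986 -0.12925354  0.37413011] [ 0.47386163 -0.20864583  0.25303494]
teal [(591, [245.8, 133.3], [232, 123, 28, 22]), (313, [235.3, 63.9], [225, 54, 22, 20]), (187, [111.3, 196.5], [104, 187, 18, 18])]
yellow [(221, [246.5, 244.0], [237, 237, 20, 14]), (144, [177.0, 165.3], [171, 156, 15, 19])]
```

View pics/t12.png

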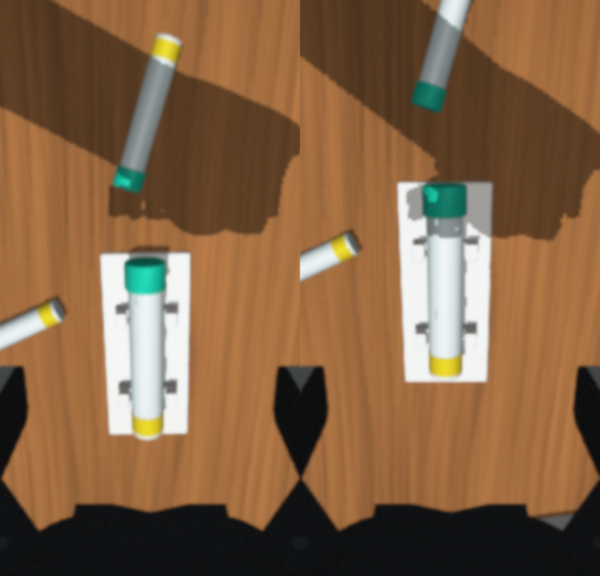

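```bash
python3 - <<'E'
from h import *
import pickle
a=pickle.load(open("t1.pkl","rb"));c=pickle.load(open("t2.pkl","rb"));C=pickle.load(open("c0.pkl","rb"));T,S=C["top"],C["scene"]
cap,r1=tri([(a,(246.4,183.5)),(c,(245.8,133.3))]);bd,r2=tri([(a,(248.1,283.9)),(c,(246.5,244.0))])
print(cap,r1,bd,r2)
print("all",tri([(a,(246.4,183.5)),(c,(245.8,133.3)),(T,(313.2,224.8))]),tri([(a,(248.1,283.9)),(c,(246.5,244.0)),(T,(364.2,222.1)),(S,(144.7,211))]))
for w,p,q in((a,(246.4,183.5),(248.1,283.9)),(c,(245.8,133.3),(246.5,244.0))):
    P,Q=plane(w,p,.036),plane(w,q,.036); d=Q-P; print(P,Q,np.degrees(np.arctan2(d[1],d[0])))
# cap outer end (top row at its top edge) and base end
print("capend",plane(c,(246,122.5),.05),plane(a,(246,171.5),.05)," cap inner edge",plane(c,(246,144.5),.05),"base",plane(a,(248,291.5),.034),plane(c,(246.5,251),.034))
E
```

```text
[ 0.46707914 -0.17258935  0.0327888 ] [np.float64(0.00020300656037214735), np.float64(0.00020300656037222327)] [ 0.47262613 -0.31343704  0.04234777] [np.float64(0.00018846436044240485), np.float64(0.00018846436044241824)]
all (array([ 0.46744297, -0.17247963,  0.03442484]), [np.float64(0.0004160324093183796), np.float64(0.0005558528179663096), np.float64(0.0008470985539915744)]) (array([ 0.47276484, -0.31477372,  0.03841255]), [np.float64(0.0012710053744604628), np.float64(0.0008087161144455569), np.float64(0.0010793567363910192), np.float64(0.0013974221346937678)])
[ 0.46729981 -0.17158553  0.036     ] [ 0.47288399 -0.31814637  0.036     ] -87.8180035255691
[ 0.46691238 -0.17218833  0.036     ] [ 0.47247064 -0.31696806  0.036     ] -87.80142584781132
capend [ 0.46691345 -0.15861124  0.05      ] [ 0.46658919 -0.15259105  0.05      ]  cap inner edge [ 0.46769656 -0.18292365  0.05      ] base [ 0.47306718 -0.33238009  0.034     ] [ 0.47282651 -0.32862663  0.034     ]
```

Pair of wrist views: the tube lies vertically in the tray. Cap at full-frame (246,133) and band at (246,244) in the second view, decoys to the left and above. Next: check the clamp lean against the wrist camera's position, and descend.

```bash
python3 - <<'E'
from h import *
import pickle
C=pickle.load(open("c0.pkl","rb"));T,S=C["top"],C["scene"]
A=np.array([.5295,.1793,0]);d=np.array([.1702,-.9854,0]);n=np.array([.9854,.1702,0])
def ax(c,uv,off=0):
    e,r=ray(c,uv);t=(n@(A-e)+off)/(n@r);p=e+t*r;return (d@(p-A)).round(4),p[2].round(4)
print("scene top of arm",ax(S,(351.5,122)),"bottom",ax(S,(351,150)),"cent",ax(S,(351.1,137.2)))
print("tri",tri([(S,(351.1,137.2)),(T,(131.9,207))]))
w=pickle.load(open("w2.pkl","rb"))
# red end edge: outer-face tip edge / inner tip edge in w2 crop B
for p in((281,176),(281,196)):
    uv=(195+(p[0]-200)/2,80+p[1]/2);print("w2",ax(w,uv), plane(w,uv,.185), d@(plane(w,uv,.185)-A))
a=pickle.load(open("w1.pkl","rb"))
for p in((109,20),(109,50)):
    uv=(205+p[0]/2,p[1]/2);print("w1",ax(a,uv))
print(bot.get_obs()["q"])
E
```

```text
scene top of arm (np.float64(-0.1155), np.float64(0.1906)) bottom (np.float64(-0.1356), np.float64(0.0847)) cent (np.float64(-0.1255), np.float64(0.1353))
tri (array([0.51314534, 0.30306285, 0.13915668]), [np.float64(0.003346108048851147), np.float64(0.003346108048851312)])
w2 (np.float64(-0.1161), np.float64(0.1656)) [0.50978546 0.29865362 0.185     ] -0.12096646685773096
w2 (np.float64(-0.1075), np.float64(0.1627)) [0.51109738 0.29175195 0.185     ] -0.11394228181417072
w1 (np.float64(-0.122), np.float64(0.1842))
w1 (np.float64(-0.1119), np.float64(0.1958))
[-0.28012467  0.25170926  0.68635612  1.96212814 -0.19049182  0.99235911
  0.53459533]
```

>>> jog_arm(
  deltas=[
    [0, -0.022, -0.045, 0, 0, 0, 1],
    [0, -0.022, -0.045, 0, 0, 0, 1],
    [-0.002, 0, -0.045, 0, 0, 0, 1],
    [-0.001, 0, -0.035, 0, 0, 0, 1],
    [0, 0, 0, 0, 0, 0, 1],
    [0, 0, 0, 0, 0, 0, 1],
  ],
)

```text
t: 4.35
eef_pos: [0.4713, -0.2527, 0.0839]
tool_rot: [-0.001, 0.693, 0.721, 0.0]
contact_force: [1.1, -0.8, 1.1]
gripper_width: 1.003
grasp_force: 0.0
```

```bash
python3 - <<'E'
from h import *
c=bot.read_camera("scene");print(bot.get_obs()["eef_pos"])
save("s2",c,(80,80,336,272),3)
E
```

```text
[ 0.47221269 -0.25333726  0.08495288]
```

View pics/s2.png

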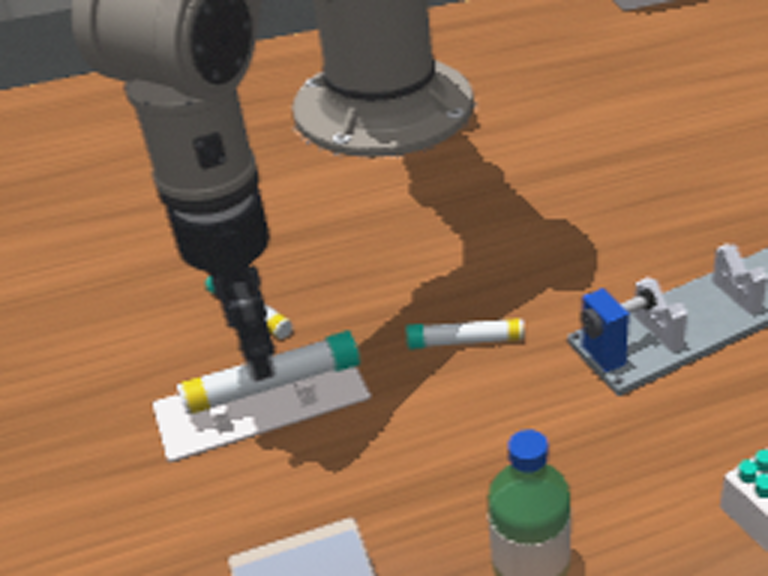

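Scene crop: the gripper is slim with no camera housing, open astride the tube at (260,370) and centred between the saddles. The way down is clear.

>>> jog_arm(
  deltas=[
    [-0.0015, 0, -0.016, 0, 0, 0, 1],
    [0, 0, -0.016, 0, 0, 0, 1],
    [0, 0, -0.015, 0, 0, 0, 1],
    [0, 0, 0, 0, 0, 0, 1],
    [0, 0, 0, 0, 0, 0, 0],
    [0, 0, 0, 0, 0, 0, 0],
    [0, 0, 0, 0, 0, 0, 0],
    [0, 0, 0, 0, 0, 0, 0],
    [0, 0, 0, 0, 0, 0, 0],
    [0, 0, 0, 0, 0, 0, 0],
  ],
  newtons=40,
)

```text
t: 5.4
eef_pos: [0.4698, -0.254, 0.0371]
tool_rot: [0.0, 0.694, 0.72, 0.0]
contact_force: [-0.3, 0.5, 5.0]
gripper_width: 0.338
grasp_force: 39.0
```

>>> jog_arm(
  deltas=[
    [0, 0, 0, 0, 0, 0, 0],
    [0, 0, 0, 0, 0, 0, 0],
    [0, 0, 0, 0, 0, 0, 0],
  ],
)

```text
t: 5.7
eef_pos: [0.4698, -0.2539, 0.0371]
tool_rot: [0.0, 0.694, 0.72, 0.0]
contact_force: [-1.4, 0.6, 5.3]
gripper_width: 0.336
grasp_force: 39.0
```

>>> jog_arm(
  deltas=[
    [0, 0, 0.02, 0, 0, 0, 0],
    [0, 0, 0.04, 0, 0, 0, 0],
    [0, 0, 0.04, 0, 0, 0, 0],
    [0, 0.01, 0.02, 0, 0, 0, 0],
    [0, 0, 0, 0, 0, 0, 0],
  ],
)

```text
t: 6.2
eef_pos: [0.4711, -0.2435, 0.159]
tool_rot: [0.002, 0.693, 0.721, 0.002]
contact_force: [-0.1, 0.5, -1.4]
gripper_width: 0.339
grasp_force: 39.9
```

>>> jog_arm(
  deltas=[
    [0.006, 0.041, 0, 0, 0, 0.013, 0],
    [0.006, 0.041, 0, 0, 0, 0.013, 0],
    [0.006, 0.041, 0, 0, 0, 0.013, 0],
    [0.006, 0.041, 0, 0, 0, 0.013, 0],
    [0.006, 0.041, 0, 0, 0, 0.013, 0],
    [0.006, 0.041, 0, 0, 0, 0.013, 0],
    [0.006, 0.041, 0, 0, 0, 0.013, 0],
    [0.006, 0.041, 0, 0, 0, 0.013, 0],
    [0.006, 0.041, 0, 0, 0, 0.013, 0],
    [0.006, 0.041, 0, 0, 0, 0.013, 0],
  ],
)

```text
t: 7.2
eef_pos: [0.5288, 0.1676, 0.1552]
tool_rot: [-0.0, 0.645, 0.764, -0.001]
contact_force: [0.2, -0.7, -1.2]
gripper_width: 0.336
grasp_force: 39.9
```

>>> jog_arm(
  deltas=[
    [0, 0, 0, 0, 0, 0, 0],
    [0, 0, 0, 0, 0, 0, 0],
    [0, 0, 0, 0, 0, 0, 0],
  ],
)

```text
t: 7.5
eef_pos: [0.5289, 0.1645, 0.1557]
tool_rot: [-0.0, 0.646, 0.763, -0.001]
contact_force: [0.1, -1.0, -1.2]
gripper_width: 0.339
grasp_force: 39.9
```

```bash
python3 - <<'E'
from h import *
c=bot.read_camera("wrist");o=bot.get_obs();print(o["t"],o["eef_pos"],o["tool_rot"],o["contact_force"])
for k in("teal","yellow","red"): print(k,blobs(c,k)[:3])
save("w3",c,None,1.5)
E
```

```text
7.55 [0.52908166 0.16424706 0.15591624] [-3.52711464e-05  6.46247520e-01  7.63127491e-01 -7.57910847e-04] [-0.25987113 -0.89598259 -1.75336441]
teal [(5722, [250.1, 89.9], [207, 56, 87, 69]), (3543, [493.7, 259.6], [466, 197, 46, 114]), (372, [500.7, 185.1], [488, 176, 24, 20])]
yellow []
red []
```

View pics/w3.png

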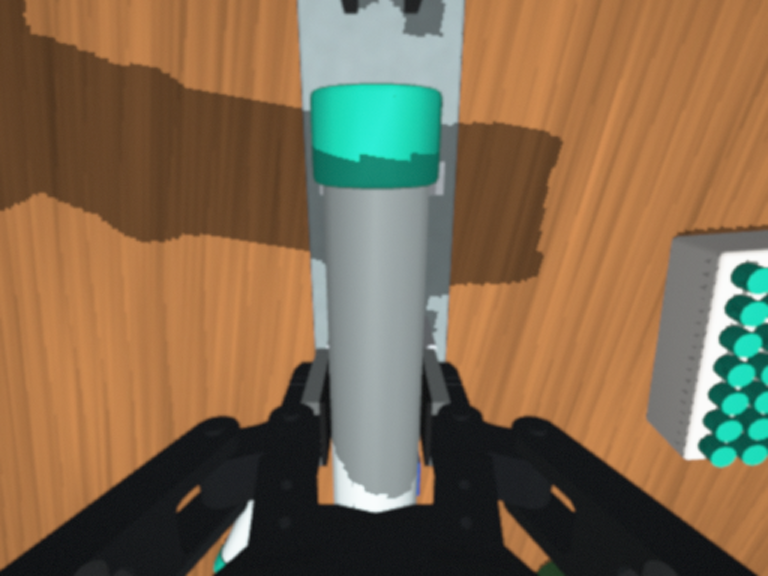

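Wrist view: the tube is held straight, its cap centred at (375,135) and the plate's midline at about column 381. So it sits about 3 mm to one side, which matches the computed offset.

>>> jog_arm(
  deltas=[
    [0.002, 0.005, -0.025, 0, 0, 0.006, 0],
    [0, 0, -0.028, 0, 0, 0, 0],
    [-0.002, 0.011, 0, 0, 0, 0, 0],
    [-0.002, 0.011, 0, 0, 0, 0, 0],
    [-0.002, 0.011, 0, 0, 0, 0, 0],
    [0, 0, 0, 0, 0, 0, 0],
    [0, 0, 0, 0, 0, 0, 0],
    [0, 0, 0, 0, 0, 0, 0],
  ],
)

```text
t: 8.35
eef_pos: [0.5257, 0.204, 0.1041]
tool_rot: [0.0, 0.643, 0.766, 0.0]
contact_force: [0.4, 0.1, -0.8]
gripper_width: 0.337
grasp_force: 39.9
```

```bash
cat >> h.py <<'E'
A=np.array([.5295,.1793,0]);D=np.array([.1702,-.9854,0]);N=np.array([.9854,.1702,0])
def st():
    o=bot.get_obs();p=o["eef_pos"];q=o["tool_rot"];f=o["contact_force"]
    print("t %.2f along %.2f lat %.2f z %.2f mm yaw %.2f"%(o["t"],D@(p-A)*1e3,N@(p-A)*1e3,p[2]*1e3,2*np.degrees(np.arctan2(q[2],q[1]))-90),"F along %.2f lat %.2f z %.2f"%(D@f,N@f,f[2]),"T",np.round([D@o["torque"],N@o["torque"],o["torque"][2]],2),"w",o["gripper_width"].round(3),o["grasp_force"].round(1))
    return p
E
python3 - <<'E'
from h import *
c=bot.read_camera("wrist");p=st()
b=blobs(c,"teal")[0];print(b)
x,y,w,h=b[2]
z=p[2]-.003
u=x+w/2-.5
for v,zz in((y-.5,z+.0175),(y+h-.5,z+.0175)): P=plane(c,(u,v),zz);print("cap edge rel TCP",D@(P-p)*1e3,N@(P-p)*1e3)
E
```

```text
Traceback (most recent call last):
  File "h.py", line 30, in st
    print("t %.2f along %.2f lat %.2f z %.2f mm yaw %.2f"%(o["t"],D@(p-A)*1e3,N@(p-A)*1e3,p[2]*1e3,2*np.degrees(np.arctan2(q[2],q[1]))-90),"F along %.2f lat %.2f z %.2f"%(D@f,N@f,f[2]),"T",np.round([D@o["torque"],N@o["torque"],o["torque"][2]],2),"w",o["gripper_width"].round(3),o["grasp_force"].round(1))
                                                                                                                                                                                                                                                          ^^^^^^^^^^^^^^^^^^^^^^^^
AttributeError: 'float' object has no attribute 'round'
```

```bash
sed -i 's/o\["gripper_width"\].round(3),o\["grasp_force"\].round(1)/round(float(o["gripper_width"]),3),round(float(o["grasp_force"]),1)/' h.py
python3 - <<'E'
from h import *
c=bot.read_camera("wrist");p=st()
b=blobs(c,"teal")[0];print(b)
x,y,w,h=b[2]
z=p[2]-.003
u=x+w/2-.5
for v,zz in((y-.5,z+.0175),(y+h-.5,z+.0175)): P=plane(c,(u,v),zz);print("cap edge rel TCP",D@(P-p)*1e3,N@(P-p)*1e3)
# plate midline from grey mask rows near the top
hsv=cv2.cvtColor(c["img"],cv2.COLOR_RGB2HSV)
for r in range(2,60,8):
    m=np.where((hsv[r,100:400,1]<70)&(hsv[r,100:400,2]>60))[0]+100
    if len(m): 
        a,b2=plane(c,(m.min(),r),.012),plane(c,(m.max(),r),.012);print(r,m.min(),m.max(),"plate lat %.2f %.2f along %.1f"%(N@(a-p)*1e3,N@(b2-p)*1e3,D@(a-A)*1e3))
E
```

```text
t 8.45 along -24.70 lat 0.36 z 103.79 mm yaw 9.93 F along -0.06 lat -0.75 z -1.49 T [-0.03 -0.07 -0.01] w 0.339 39.9
(3034, [250.0, 105.7], [208, 88, 86, 37])
cap edge rel TCP -82.85658320199943 -0.045278081384429736
cap edge rel TCP -70.16374486020986 -0.014024002671746139
26 180 320 plate lat -46.34 45.70 along -147.9
```

>>> jog_arm(
  deltas=[
    [0, -0.002, -0.012, 0, 0, 0, 0],
    [0, 0, -0.012, 0, 0, 0, 0],
    [0, 0, -0.007, 0, 0, 0, 0],
    [0, 0, -0.004, 0, 0, 0, 0],
    [0, 0, 0, 0, 0, 0, 0],
  ],
)

```text
t: 8.95
eef_pos: [0.525, 0.2019, 0.0675]
tool_rot: [-0.0, 0.643, 0.766, -0.001]
contact_force: [-0.8, 0.2, -1.0]
gripper_width: 0.34
grasp_force: 39.9
```

```bash
python3 -c "
from h import *
st()"
```

```text
t 8.95 along -23.01 lat -0.60 z 67.51 mm yaw 9.96 F along -0.37 lat -0.78 z -0.99 T [ 0.01  0.03 -0.02] w 0.34 39.9
```

>>> jog_arm(
  deltas=[
    [0, 0, -0.0005, 0, 0, 0, 0],
    [0, 0, -0.0005, 0, 0, 0, 0],
    [0, 0, -0.0005, 0, 0, 0, 0],
    [0, 0, -0.0005, 0, 0, 0, 0],
    [0, 0, 0, 0, 0, 0, 0],
  ],
)

```text
t: 9.45
eef_pos: [0.5255, 0.2023, 0.0666]
tool_rot: [0.0, 0.643, 0.766, 0.0]
contact_force: [-0.2, 0.3, -2.4]
gripper_width: 0.342
grasp_force: 39.9
```

```bash
python3 -c "
from h import *
st()"
```

```text
t 9.45 along -23.33 lat -0.04 z 66.56 mm yaw 9.97 F along -0.32 lat -0.11 z -2.38 T [ 0.05 -0.05 -0.03] w 0.342 39.9
```

>>> jog_arm(
  deltas=[
    [0, 0, -0.0005, 0, 0, 0, 0],
    [0, 0, -0.0005, 0, 0, 0, 0],
    [0, 0, 0, 0, 0, 0, 0],
  ],
)

```text
t: 9.75
eef_pos: [0.5255, 0.2022, 0.0655]
tool_rot: [0.0, 0.643, 0.766, 0.0]
contact_force: [-0.5, 0.4, -1.6]
gripper_width: 0.335
grasp_force: 39.9
```

>>> jog_arm(
  deltas=[
    [0, 0, -0.0005, 0, 0, 0, 0],
    [0, 0, -0.0005, 0, 0, 0, 0],
    [0, 0, 0, 0, 0, 0, 0],
  ],
)

```text
t: 10.05
eef_pos: [0.5257, 0.2023, 0.0651]
tool_rot: [-0.0, 0.643, 0.766, 0.0]
contact_force: [-2.4, 0.1, 6.6]
gripper_width: 0.337
grasp_force: 40.8
```

```bash
python3 -c "
from h import *
st()"
```

```text
t 10.05 along -23.28 lat 0.14 z 65.13 mm yaw 9.95 F along -0.50 lat -2.32 z 6.64 T [-0.45 -0.08 -0.07] w 0.337 40.8
```

>>> jog_arm(
  deltas=[
    [-0.0003, 0, 0.0004, 0, 0, 0, 0],
    [0, 0, 0, 0, 0, 0, 0.34],
    [0, 0, 0, 0, 0, 0, 0.38],
    [0, 0, 0, 0, 0, 0, 0.44],
    [0, 0, 0, 0, 0, 0, 0.48],
    [0, 0, 0, 0, 0, 0, 0.48],
  ],
  newtons=20,
)

```text
t: 10.65
eef_pos: [0.525, 0.2022, 0.0647]
tool_rot: [-0.0, 0.643, 0.766, -0.0]
contact_force: [0.1, -0.4, -0.2]
gripper_width: 0.476
grasp_force: 0.0
```

```bash
python3 -c "
from h import *
st()"
```

```text
t 10.65 along -23.32 lat -0.51 z 64.72 mm yaw 9.97 F along 0.38 lat 0.07 z -0.16 T [ 0.04 -0.    0.04] w 0.476 0.0
```

>>> jog_arm(
  deltas=[
    [0, 0, 0, 0, 0, 0, 0.42],
    [0, 0, 0, 0, 0, 0, 0.38],
    [0, 0, 0, 0, 0, 0, 0.35],
    [0, 0, 0, 0, 0, 0, 0.0],
    [0, 0, 0, 0, 0, 0, 0],
    [0, 0, 0, 0, 0, 0, 0],
  ],
)

```text
t: 11.25
eef_pos: [0.5255, 0.2023, 0.065]
tool_rot: [0.0, 0.643, 0.766, 0.0]
contact_force: [2.1, 0.3, 0.7]
gripper_width: 0.347
grasp_force: 19.7
```

```bash
python3 -c "
from h import *
st()"
```

```text
t 11.25 along -23.34 lat -0.01 z 65.04 mm yaw 9.96 F along 0.06 lat 2.12 z 0.72 T [ 0.35  0.01 -0.07] w 0.347 19.7
```

>>> jog_arm(
  deltas=[
    [0.0004, -0.001, 0, 0, 0, 0, 0],
    [0.0002, -0.0012, 0, 0, 0, 0, 0],
    [0.0002, -0.0012, 0, 0, 0, 0, 0],
    [0.0002, -0.0012, 0, 0, 0, 0, 0],
    [0.0002, -0.0012, 0, 0, 0, 0, 0],
    [0.0002, -0.0012, 0, 0, 0, 0, 0],
  ],
  newtons=30,
)

```text
t: 11.85
eef_pos: [0.5267, 0.1955, 0.065]
tool_rot: [-0.0, 0.643, 0.766, 0.0]
contact_force: [-0.0, 4.6, 2.8]
gripper_width: 0.34
grasp_force: 29.7
```

```bash
python3 -c "
from h import *
st()"
```

```text
t 11.85 along -16.43 lat 0.00 z 65.04 mm yaw 9.98 F along -4.50 lat 0.76 z 2.75 T [ 0.12  0.76 -0.08] w 0.34 29.7
```

>>> jog_arm(
  deltas=[
    [0.0001, -0.0005, 0, 0, 0, 0, 0],
    [0.0001, -0.0005, 0, 0, 0, 0, 0],
    [0.0001, -0.0005, 0, 0, 0, 0, 0],
  ],
)

```text
t: 12.15
eef_pos: [0.5269, 0.1941, 0.065]
tool_rot: [-0.0, 0.643, 0.766, 0.0]
contact_force: [0.3, 5.4, 3.3]
gripper_width: 0.338
grasp_force: 29.8
```

```bash
python3 -c "
from h import *
st()"
```

```text
t 12.15 along -15.01 lat -0.02 z 64.99 mm yaw 9.98 F along -5.28 lat 1.25 z 3.30 T [ 0.11  0.94 -0.07] w 0.338 29.8
```

>>> jog_arm(
  deltas=[
    [0.0002, -0.0005, 0.0002, 0, 0, 0, 0],
    [0.0001, -0.0005, 0, 0, 0, 0, 0],
    [0.0001, -0.0005, 0, 0, 0, 0, 0],
  ],
)

```text
t: 12.45
eef_pos: [0.5273, 0.1921, 0.065]
tool_rot: [0.0, 0.643, 0.766, -0.0]
contact_force: [0.6, 3.7, 3.2]
gripper_width: 0.336
grasp_force: 29.7
```

```bash
python3 -c "
from h import *
st()"
```

```text
t 12.45 along -12.94 lat -0.01 z 65.04 mm yaw 9.97 F along -3.55 lat 1.20 z 3.22 T [ 0.24  0.69 -0.02] w 0.336 29.7
```

>>> jog_arm(
  deltas=[
    [0.0001, -0.0005, 0, 0, 0, 0, 0],
    [0.0001, -0.0005, 0, 0, 0, 0, 0],
  ],
)

```text
t: 12.65
eef_pos: [0.5274, 0.1911, 0.065]
tool_rot: [-0.0, 0.643, 0.766, -0.0]
contact_force: [1.5, 3.3, 2.4]
gripper_width: 0.337
grasp_force: 29.7
```

```bash
python3 -c "
from h import *
st()"
```

```text
t 12.65 along -11.99 lat -0.01 z 65.03 mm yaw 9.96 F along -2.98 lat 2.01 z 2.37 T [ 0.21  0.7  -0.01] w 0.337 29.7
```

>>> jog_arm(
  deltas=[
    [0.0002, -0.0005, 0.0001, 0, 0, 0, 0],
    [0.0001, -0.0005, 0, 0, 0, 0, 0],
  ],
)

```text
t: 12.85
eef_pos: [0.5277, 0.1898, 0.065]
tool_rot: [0.0, 0.643, 0.766, -0.0]
contact_force: [0.5, 2.6, 2.2]
gripper_width: 0.344
grasp_force: 29.7
```

```bash
python3 -c "
from h import *
st()"
```

```text
t 12.85 along -10.67 lat -0.00 z 65.05 mm yaw 9.96 F along -2.49 lat 0.97 z 2.18 T [ 0.23  0.57 -0.09] w 0.344 29.7
```

>>> jog_arm(
  deltas=[
    [0.0001, -0.0005, 0, 0, 0, 0, 0],
    [0.0001, -0.0005, 0, 0, 0, 0, 0],
  ],
)

```text
t: 13.05
eef_pos: [0.5278, 0.189, 0.0651]
tool_rot: [-0.0, 0.643, 0.766, -0.0]
contact_force: [0.4, 3.8, 2.1]
gripper_width: 0.337
grasp_force: 29.7
```

```bash
python3 -c "
from h import *
st()"
```

```text
t 13.05 along -9.84 lat 0.01 z 65.08 mm yaw 9.96 F along -3.65 lat 1.04 z 2.07 T [ 0.24  0.57 -0.05] w 0.337 29.7
```

>>> jog_arm(
  deltas=[
    [0.0001, -0.0005, 0, 0, 0, 0, 0],
    [0.0001, -0.0005, 0, 0, 0, 0, 0],
  ],
)

```text
t: 13.25
eef_pos: [0.528, 0.188, 0.065]
tool_rot: [-0.0, 0.643, 0.766, -0.0]
contact_force: [0.9, 1.9, 1.5]
gripper_width: 0.342
grasp_force: 29.7
```

>>> jog_arm(
  deltas=[
    [0.0001, -0.0005, 0, 0, 0, 0, 0],
  ],
)

```text
t: 13.35
eef_pos: [0.5281, 0.1875, 0.0651]
tool_rot: [-0.0, 0.643, 0.766, -0.0]
contact_force: [0.0, 2.0, 1.2]
gripper_width: 0.342
grasp_force: 29.7
```

```bash
python3 -c "
from h import *
st()"
```

```text
t 13.35 along -8.34 lat -0.00 z 65.07 mm yaw 9.96 F along -1.96 lat 0.35 z 1.17 T [ 0.11  0.46 -0.  ] w 0.342 29.7
```

>>> jog_arm(
  deltas=[
    [0.0001, -0.0005, 0, 0, 0, 0, 0],
    [0.0001, -0.0005, 0, 0, 0, 0, 0],
  ],
)

```text
t: 13.55
eef_pos: [0.5283, 0.1866, 0.0651]
tool_rot: [-0.0, 0.643, 0.766, -0.0]
contact_force: [0.6, 1.7, 0.7]
gripper_width: 0.339
grasp_force: 29.6
```

>>> jog_arm(
  deltas=[
    [0.0001, -0.0005, 0, 0, 0, 0, 0],
  ],
)

```text
t: 13.65
eef_pos: [0.5283, 0.1861, 0.0651]
tool_rot: [-0.0, 0.643, 0.766, -0.0]
contact_force: [-0.3, 2.5, 1.3]
gripper_width: 0.343
grasp_force: 29.6
```

>>> jog_arm(
  deltas=[
    [0.0001, -0.0005, 0, 0, 0, 0, 0],
    [0.0001, -0.0005, 0, 0, 0, 0, 0],
  ],
)

```text
t: 13.85
eef_pos: [0.5285, 0.1853, 0.0651]
tool_rot: [-0.0, 0.643, 0.766, -0.0]
contact_force: [-0.9, 3.3, 1.0]
gripper_width: 0.339
grasp_force: 29.6
```

>>> jog_arm(
  deltas=[
    [0.0001, -0.0005, 0, 0, 0, 0, 0],
  ],
)

```text
t: 13.95
eef_pos: [0.5285, 0.1852, 0.0651]
tool_rot: [-0.0, 0.643, 0.766, -0.0]
contact_force: [-0.3, 3.4, 1.0]
gripper_width: 0.342
grasp_force: 29.6
```

>>> jog_arm(
  deltas=[
    [0, -0.0003, 0, 0, 0, 0, 0],
    [0, 0, 0, 0, 0, 0, 0],
  ],
)

```text
t: 14.15
eef_pos: [0.5285, 0.185, 0.0651]
tool_rot: [-0.0, 0.643, 0.766, 0.0]
contact_force: [-1.9, 4.9, 1.5]
gripper_width: 0.345
grasp_force: 29.6
```

```bash
python3 -c "
from h import *
st()"
```

```text
t 14.15 along -5.75 lat -0.02 z 65.07 mm yaw 9.99 F along -5.19 lat -1.03 z 1.47 T [-0.21  1.03 -0.13] w 0.345 29.6
```

>>> jog_arm(
  deltas=[
    [0.0001, -0.0003, 0, 0, 0, 0, 0],
    [0, 0, 0, 0, 0, 0, 0],
  ],
)

```text
t: 14.35
eef_pos: [0.5286, 0.1848, 0.0651]
tool_rot: [-0.0, 0.643, 0.766, 0.0]
contact_force: [-2.1, 4.9, 0.6]
gripper_width: 0.342
grasp_force: 29.6
```

>>> jog_arm(
  deltas=[
    [0.0001, -0.0003, 0, 0, 0, 0, 0],
    [0, 0, 0, 0, 0, 0, 0],
  ],
)

```text
t: 14.55
eef_pos: [0.5286, 0.1847, 0.0651]
tool_rot: [-0.001, 0.643, 0.766, 0.0]
contact_force: [-2.0, 6.5, 0.9]
gripper_width: 0.337
grasp_force: 29.6
```

```bash
python3 -c "
from h import *
st()"
```

```text
t 14.55 along -5.50 lat 0.01 z 65.07 mm yaw 10.01 F along -6.78 lat -0.87 z 0.87 T [-0.25  1.18 -0.12] w 0.337 29.6
```

>>> jog_arm(
  deltas=[
    [0.0001, -0.0004, 0, 0, 0, 0, 0],
    [0, 0, 0, 0, 0, 0, 0],
  ],
)

```text
t: 14.75
eef_pos: [0.5286, 0.1846, 0.065]
tool_rot: [-0.001, 0.643, 0.766, 0.0]
contact_force: [-2.9, 7.2, 1.2]
gripper_width: 0.339
grasp_force: 29.6
```

```bash
python3 -c "
from h import *
st()"
```

```text
t 14.75 along -5.36 lat 0.02 z 65.04 mm yaw 10.02 F along -7.56 lat -1.66 z 1.18 T [-0.22  1.38 -0.15] w 0.339 29.6
```

>>> jog_arm(
  deltas=[
    [0, -0.0004, 0, 0, 0, 0, 0],
    [0, 0, 0, 0, 0, 0, 0],
    [0, 0, 0, 0, 0, 0, 0],
  ],
)

```text
t: 15.05
eef_pos: [0.5286, 0.1845, 0.0651]
tool_rot: [-0.001, 0.643, 0.766, 0.0]
contact_force: [-2.8, 7.0, 1.1]
gripper_width: 0.343
grasp_force: 29.6
```

```bash
python3 -c "
from h import *
st()"
```

```text
t 15.05 along -5.25 lat 0.02 z 65.09 mm yaw 10.04 F along -7.37 lat -1.60 z 1.14 T [-0.18  1.47 -0.13] w 0.343 29.6
```

>>> jog_arm(
  deltas=[
    [0, -0.0005, 0, 0, 0, 0, 0],
    [0, 0, 0, 0, 0, 0, 0],
    [0, 0, 0, 0, 0, 0, 0],
  ],
)

```text
t: 15.35
eef_pos: [0.5287, 0.1843, 0.0651]
tool_rot: [-0.001, 0.642, 0.766, 0.0]
contact_force: [-2.4, 8.0, -0.2]
gripper_width: 0.344
grasp_force: 29.6
```

```bash
python3 -c "
from h import *
st()"
```

```text
t 15.35 along -5.07 lat 0.04 z 65.11 mm yaw 10.04 F along -8.30 lat -0.99 z -0.21 T [-0.19  1.61 -0.13] w 0.344 29.6
```

>>> jog_arm(
  deltas=[
    [0, -0.0003, 0, 0, 0, 0, 0],
    [0, 0, 0, 0, 0, 0, 0],
    [0, 0, 0, 0, 0, 0, 0],
    [0, 0, 0, 0, 0, 0, 0],
    [0, 0, 0, 0, 0, 0, 0],
    [0, 0, 0, 0, 0, 0, 0],
    [0, 0, 0, 0, 0, 0, 0],
  ],
)

```text
t: 16.05
eef_pos: [0.5286, 0.1842, 0.0651]
tool_rot: [-0.001, 0.642, 0.766, 0.001]
contact_force: [-2.4, 8.6, -0.2]
gripper_width: 0.34
grasp_force: 29.6
```

```bash
python3 -c "
from h import *
st()"
```

```text
t 16.05 along -4.98 lat -0.01 z 65.10 mm yaw 10.06 F along -8.86 lat -0.89 z -0.24 T [-0.18  1.72 -0.19] w 0.34 29.6
```

>>> jog_arm(
  deltas=[
    [-0.0001, 0.0004, 0, 0, 0, 0, 0],
    [0, 0.0004, 0, 0, 0, 0, 0],
    [-0.0001, 0.0004, 0, 0, 0, 0, 0],
    [0, 0.0004, 0, 0, 0, 0, 0],
    [-0.0001, 0.0004, 0, 0, 0, 0, 0],
    [0, 0, 0, 0, 0, 0, 0],
  ],
)

```text
t: 16.65
eef_pos: [0.5286, 0.1844, 0.0651]
tool_rot: [-0.0, 0.643, 0.766, -0.0]
contact_force: [-1.7, 4.7, -0.2]
gripper_width: 0.341
grasp_force: 29.6
```

```bash
python3 -c "
from h import *
st()"
```

```text
t 16.65 along -5.22 lat 0.03 z 65.09 mm yaw 9.99 F along -4.96 lat -0.89 z -0.15 T [-0.21  1.   -0.04] w 0.341 29.6
```

>>> jog_arm(
  deltas=[
    [0, 0.0004, 0, 0, 0, 0, 0],
    [-0.0001, 0.0004, 0, 0, 0, 0, 0],
    [0, 0.0004, 0, 0, 0, 0, 0],
    [-0.0001, 0.0003, 0, 0, 0, 0, 0],
    [0, 0, 0, 0, 0, 0, 0],
  ],
  newtons=20,
)

```text
t: 17.15
eef_pos: [0.5285, 0.185, 0.0651]
tool_rot: [0.0, 0.643, 0.766, -0.0]
contact_force: [-1.7, 0.9, 1.0]
gripper_width: 0.341
grasp_force: 29.5
```

```bash
python3 -c "
from h import *
st()"
```

```text
t 17.15 along -5.80 lat 0.03 z 65.09 mm yaw 9.94 F along -1.15 lat -1.51 z 1.05 T [-0.36  0.26 -0.02] w 0.341 29.5
```

>>> jog_arm(
  deltas=[
    [0, 0, 0, 0, 0, 0, 0.34],
    [0, 0, 0, 0, 0, 0, 0.37],
    [0, 0, 0, 0, 0, 0, 0.42],
    [0, 0, 0, 0, 0, 0, 0.55],
    [0, 0, 0, 0, 0, 0, 0.6],
    [0, 0, 0, 0, 0, 0, 0.6],
  ],
)

```text
t: 17.75
eef_pos: [0.5288, 0.1856, 0.0652]
tool_rot: [0.0, 0.643, 0.766, 0.0]
contact_force: [-0.2, 0.1, -0.1]
gripper_width: 0.599
grasp_force: 0.0
```

```bash
python3 -c "
from h import *
st()"
```

```text
t 17.75 along -6.36 lat 0.38 z 65.21 mm yaw 9.96 F along -0.12 lat -0.16 z -0.10 T [-0.07 -0.06  0.04] w 0.599 0.0
```

>>> jog_arm(
  deltas=[
    [0, 0, 0.01, 0, 0, 0, 0.6],
    [0, 0, 0.02, 0, 0, 0, 0.6],
    [0, 0, 0.04, 0, 0, 0, 0.6],
    [0, 0, 0.04, 0, 0, 0, 0],
    [0, 0, 0.04, 0, 0, 0, 0],
    [0, 0, 0.03, 0, 0, 0, 0],
    [0, 0, 0, 0, 0, 0, 0],
  ],
)

```text
t: 18.45
eef_pos: [0.5312, 0.1862, 0.2503]
tool_rot: [0.001, 0.643, 0.766, 0.004]
contact_force: [1.2, 0.7, -1.4]
gripper_width: 0.001
grasp_force: 0.0
```

```bash
python3 - <<'E'
from h import *
c=bot.read_camera("wrist");st();s=bot.read_camera("scene")
import pickle;pickle.dump((c,s),open("rel.pkl","wb"))
cv2.imwrite("pics/rel.png",np.hstack([cv2.resize(c["img"][:300,150:350],(400,600)),cv2.resize(s["img"][60:260,260:390],(390,600))])[:,:,::-1])
E
```

```text
t 18.50 along -6.56 lat 1.46 z 247.82 mm yaw 9.96 F along -0.32 lat 0.35 z -0.94 T [-0.03  0.04  0.  ] w 0.001 0.0
```

View pics/rel.png

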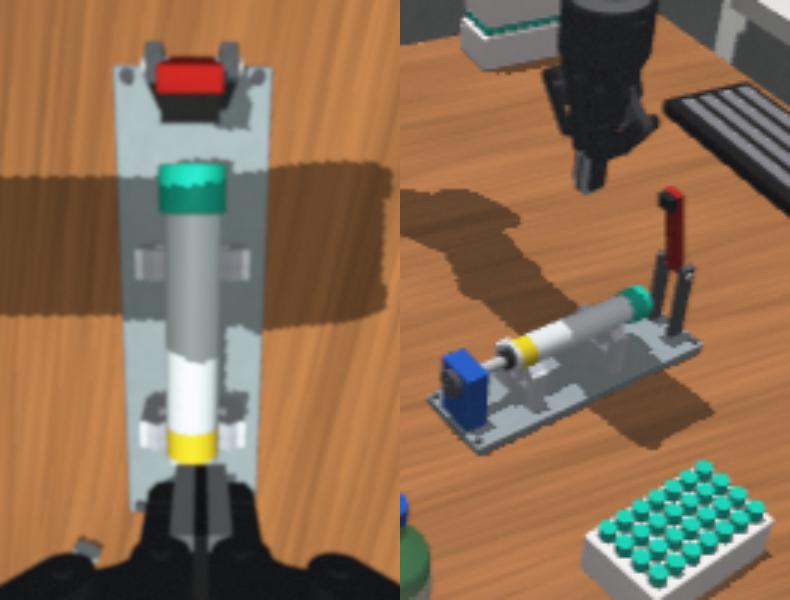

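After release: the tube lies in both Vs, yellow base touching the black rod tip at about (505,352) in the right half. The clamp is still upright at (672,230) and the gripper is clear. Now I go behind the clamp.

>>> jog_arm(
  deltas=[
    [-0.0075, 0.0415, 0, 0, 0, 0, 0],
    [-0.0075, 0.0415, 0, 0, 0, 0, 0],
    [-0.0075, 0.0415, 0, 0, 0, 0, 0],
    [-0.0075, 0.0415, 0, 0, 0, 0, 0],
    [0, 0, 0, 0, 0, 0, 0],
    [0, 0, -0.028, 0, 0, 0, 0],
    [0, 0, -0.028, 0, 0, 0, 0],
    [0, 0, 0, 0, 0, 0, 0],
    [0, 0, 0, 0, 0, 0, 0],
  ],
)

```text
t: 19.45
eef_pos: [0.4983, 0.3508, 0.1885]
tool_rot: [0.0, 0.643, 0.766, -0.001]
contact_force: [0.3, -0.1, 1.1]
gripper_width: 0.005
grasp_force: 0.0
```

```bash
python3 - <<'E'
from h import *
p=st()
print("cmd to -134.3,0,194.5:",((A+D*-.1343+[0,0,.1945]-p)*1e3).round(2))
prev=None
for th in(1.33,1.2,1.0,.8,.6,.4,.2,.1,0):
    c,s=np.cos(th),np.sin(th);q=A+D*(-.14+.085*c-.015*s)+[0,0,.089+.085*s+.004*c+.022]
    if prev is not None: print(th,((q-prev)*1e3).round(2))
    prev=q
E
```

```text
t 19.45 along -174.30 lat -1.55 z 188.47 mm yaw 9.93 F along 0.15 lat 0.25 z 1.05 T [0.04 0.05 0.02] w 0.005 0.0
cmd to -134.3,0,194.5: [  8.33 -39.15   6.03]
1.2 [  1.89 -10.95  -2.83]
1.0 [  2.81 -16.24  -6.99]
0.8 [  2.58 -14.93  -9.92]
0.6 [  2.25 -13.03 -12.47]
0.4 [  1.83 -10.61 -14.51]
0.2 [  1.34  -7.76 -15.98]
0.1 [ 0.47 -2.71 -8.34]
0 [ 0.33 -1.89 -8.47]
```

>>> jog_arm(
  deltas=[
    [0.004, -0.018, 0.006, 0, 0, 0, 0],
    [0.003, -0.014, 0, 0, 0, 0, 0],
    [0.0014, -0.007, 0, 0, 0, 0, 0],
    [0.001, -0.006, -0.0015, 0, 0, 0, 0],
    [0.001, -0.005, -0.0013, 0, 0, 0, 0],
  ],
)

```text
t: 19.95
eef_pos: [0.5094, 0.3015, 0.1929]
tool_rot: [-0.0, 0.643, 0.766, 0.001]
contact_force: [0.7, 1.3, 2.9]
gripper_width: -0.001
grasp_force: 0.7
```

```bash
python3 -c "
from h import *
st()"
```

```text
t 19.95 along -123.80 lat 1.03 z 192.88 mm yaw 9.95 F along -1.15 lat 0.91 z 2.87 T [ 0.11  0.26 -0.01] w -0.001 0.7
```

>>> jog_arm(
  deltas=[
    [0.0014, -0.0081, -0.0035, 0, 0, 0, 0],
    [0.0014, -0.0081, -0.0035, 0, 0, 0, 0],
    [0.0013, -0.0075, -0.005, 0, 0, 0, 0],
    [0.0013, -0.0075, -0.005, 0, 0, 0, 0],
  ],
)

```text
t: 20.35
eef_pos: [0.5144, 0.2699, 0.1747]
tool_rot: [-0.0, 0.643, 0.766, -0.0]
contact_force: [0.1, 2.1, 0.2]
gripper_width: -0.001
grasp_force: 0.6
```

```bash
python3 -c "
from h import *
st()"
```

```text
t 20.35 along -91.86 lat 0.49 z 174.71 mm yaw 9.97 F along -2.02 lat 0.43 z 0.21 T [ 0.03  0.32 -0.03] w -0.001 0.6
```

>>> jog_arm(
  deltas=[
    [0.0011, -0.0065, -0.0062, 0, 0, 0, 0],
    [0.0011, -0.0065, -0.0062, 0, 0, 0, 0],
    [0.0009, -0.0053, -0.0072, 0, 0, 0, 0],
    [0.0009, -0.0053, -0.0072, 0, 0, 0, 0],
    [0.0007, -0.0039, -0.008, 0, 0, 0, 0],
    [0.0006, -0.0039, -0.008, 0, 0, 0, 0],
  ],
)

```text
t: 20.95
eef_pos: [0.5198, 0.2388, 0.1319]
tool_rot: [0.0, 0.643, 0.766, -0.0]
contact_force: [-0.4, 1.2, 0.2]
gripper_width: 0.001
grasp_force: 0.5
```

```bash
python3 -c "
from h import *
st()"
```

```text
t 20.95 along -60.28 lat 0.58 z 131.86 mm yaw 9.97 F along -1.28 lat -0.15 z 0.20 T [0.06 0.21 0.01] w 0.001 0.5
```

>>> jog_arm(
  deltas=[
    [0.0002, -0.0014, -0.0042, 0, 0, 0, 0],
    [0.0002, -0.0013, -0.0042, 0, 0, 0, 0],
    [0.0002, -0.001, -0.003, 0, 0, 0, 0],
    [0, 0, -0.001, 0, 0, 0, 0],
    [0, 0, 0, 0, 0, 0, 0],
  ],
)

```text
t: 21.45
eef_pos: [0.5203, 0.2353, 0.1201]
tool_rot: [0.0, 0.643, 0.766, -0.0]
contact_force: [-0.8, 0.9, 0.7]
gripper_width: -0.001
grasp_force: 0.0
```

```bash
python3 -c "
from h import *
st()"
```

```text
t 21.45 along -56.70 lat 0.50 z 120.06 mm yaw 9.96 F along -1.05 lat -0.66 z 0.73 T [-0.06 -0.01 -0.04] w -0.001 0.0
```

>>> jog_arm(
  deltas=[
    [0, -0.0005, -0.001, 0, 0, 0, 0],
    [0, -0.0005, -0.001, 0, 0, 0, 0],
    [0, 0, -0.001, 0, 0, 0, 0],
    [0, 0, 0, 0, 0, 0, 0],
  ],
)

```text
t: 21.85
eef_pos: [0.5204, 0.2344, 0.1172]
tool_rot: [0.0, 0.643, 0.766, 0.0]
contact_force: [0.5, 1.0, 0.8]
gripper_width: -0.001
grasp_force: 0.1
```

>>> jog_arm(
  deltas=[
    [0, 0, -0.0005, 0, 0, 0, 0],
    [0, 0, 0, 0, 0, 0, 0],
  ],
)

```text
t: 22.05
eef_pos: [0.5204, 0.2344, 0.1166]
tool_rot: [0.0, 0.643, 0.766, 0.0]
contact_force: [0.3, 0.6, -0.2]
gripper_width: -0.001
grasp_force: 0.2
```

```bash
python3 -c "
from h import *
st()"
```

```text
t 22.05 along -55.86 lat 0.40 z 116.64 mm yaw 9.97 F along -0.58 lat 0.42 z -0.16 T [0.08 0.   0.05] w -0.001 0.2
```

>>> jog_arm(
  deltas=[
    [0, 0, -0.0005, 0, 0, 0, 0],
    [0, 0, -0.0005, 0, 0, 0, 0],
    [0, 0, 0, 0, 0, 0, 0],
  ],
)

```text
t: 22.35
eef_pos: [0.5204, 0.2343, 0.1156]
tool_rot: [0.0, 0.643, 0.766, -0.0]
contact_force: [0.2, -0.2, 0.3]
gripper_width: -0.001
grasp_force: 0.2
```

>>> jog_arm(
  deltas=[
    [0, 0, -0.0003, 0, 0, 0, 0],
    [0, 0, -0.0003, 0, 0, 0, 0],
    [0, 0, 0, 0, 0, 0, 0],
  ],
)

```text
t: 22.65
eef_pos: [0.5204, 0.2343, 0.1151]
tool_rot: [0.0, 0.643, 0.766, 0.0]
contact_force: [0.5, -0.5, 1.2]
gripper_width: -0.002
grasp_force: 0.6
```

```bash
python3 -c "
from h import *
st()"
```

```text
t 22.65 along -55.76 lat 0.38 z 115.11 mm yaw 9.96 F along 0.60 lat 0.37 z 1.19 T [ 0.04 -0.08 -0.03] w -0.002 0.6
```

>>> jog_arm(
  deltas=[
    [0, 0, -0.0003, 0, 0, 0, 0],
    [0, 0, -0.0003, 0, 0, 0, 0],
    [0, 0, 0, 0, 0, 0, 0],
  ],
)

```text
t: 22.95
eef_pos: [0.5204, 0.2343, 0.1149]
tool_rot: [-0.0, 0.643, 0.766, 0.0]
contact_force: [-1.7, -0.5, 5.8]
gripper_width: 0.001
grasp_force: 3.3
```

>>> jog_arm(
  deltas=[
    [0, 0, -0.0003, 0, 0, 0, 0],
    [0, 0, 0, 0, 0, 0, 0],
  ],
)

```text
t: 23.15
eef_pos: [0.5205, 0.2343, 0.1149]
tool_rot: [-0.0, 0.643, 0.766, 0.0]
contact_force: [-2.5, -1.8, 9.5]
gripper_width: 0.001
grasp_force: 4.5
```

```bash
python3 -c "
from h import *
st()"
```

```text
t 23.15 along -55.74 lat 0.46 z 114.91 mm yaw 9.95 F along 1.34 lat -2.80 z 9.50 T [-0.55 -0.16 -0.03] w 0.001 4.5
```

Firm contact at 9.5 N with no further travel, so the pad is resting on the tube. Lifting straight off and checking.

>>> jog_arm(
  deltas=[
    [0, 0, 0.0005, 0, 0, 0, 0],
    [0, 0, 0.001, 0, 0, 0, 0],
    [0, 0, 0.01, 0, 0, 0, 0],
    [0, 0, 0.03, 0, 0, 0, 0],
    [0, 0, 0.04, 0, 0, 0, 0],
    [0, 0, 0.03, 0, 0, 0, 0],
    [0, 0, 0.02, 0, 0, 0, 0],
    [0, 0, 0, 0, 0, 0, 0],
  ],
)

```text
t: 23.95
eef_pos: [0.522, 0.235, 0.2492]
tool_rot: [0.001, 0.643, 0.766, 0.003]
contact_force: [-0.9, 0.8, -0.9]
gripper_width: 0.004
grasp_force: 0.0
```

```bash
python3 - <<'E'
from h import *
c=bot.read_camera("wrist");s=bot.read_camera("scene");st()
cv2.imwrite("pics/fin.png",np.hstack([cv2.resize(c["img"][:300,150:350],(400,600)),cv2.resize(s["img"][100:240,260:390],(390,420)) if 0 else cv2.resize(s["img"][60:260,260:390],(390,600))])[:,:,::-1])
E
```

```text
t 24.05 along -56.02 lat 0.20 z 245.88 mm yaw 9.98 F along -0.42 lat -1.03 z -0.16 T [-0.02  0.03 -0.02] w -0.001 0.0
```

View pics/fin.png

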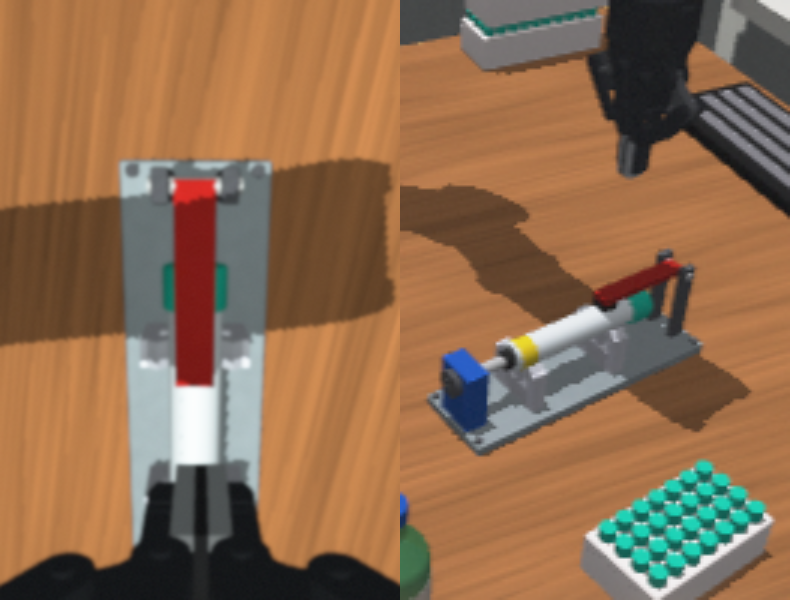

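The clamp arm lies level on the tube with its pad at about (605,300), the base is still on the rod tip at (505,352), and the gripper is clear.

```bash
python3 -c "
from station import bot
print(bot.hand_in())"
```

```text
the job is handed in; nothing more can be done
None
```

The job is handed in: the tube is seated in the Vs and touching the rod after a steady push of about 7 N (estimated, drag subtracted; 8.9 N at the tool), and the clamp is down on it. It took about 24 s on the robot's clock, and the judge's verdict was not shown.

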